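# Press a guide pin home with the ratchet press, release it and tray the block

### The arm

A 6-joint arm with a two-finger parallel gripper is mounted at the origin on the work surface. World frame = base frame: x ahead of the robot, y to its left, z up, the work surface at z = 0. Lengths are in m, angles in degrees, forces in N, time in s.
With the tool pointing down it reaches from about 0.25 to 0.725 m from the base axis. Payload 9.7 kg.
Tool frame: the origin (TCP) lies between the finger pads; the fingertips stand 11 mm ahead of it and the grasp point (between the pads) lies 8 mm behind it; z points along the fingers, y is the direction in which the jaws open and shut (so a half turn about z gives the same grasp; the last joint's range is limited). The gripper opens to 85 mm and grips with 20 to 120 N. Pads are 22 mm wide; open, the fingers measure 114 mm over their backs; the gripper's body (76 mm by 85 mm) begins 54 mm behind the grasp point. The pads swing forward as they close: fully open they stand 13 mm farther back than shut.
Start: joints at [71.677, 4.979, 10.078, 95.1, 0, 90], TCP at [0.173, 0.522, 0.242] pointing down, gripper open.
Joint ranges: [-179.16, 179.16], [-48.56, 103.87], [-65.8, 70.77], [-126.05, 130.52], [-82.76, 87.17], [-180, 180]. Speed limits (degrees/s): [127.2, 127.2, 147.25, 180, 180, 180].

### API

Orientations are given as [roll, pitch, yaw] about the fixed x, y, z axes, in that order (R = Rz(yaw) Ry(pitch) Rx(roll)).
In Python, from workcell import bot gives the robot as it stands.
- The arm moves only by the tool play_rows, never from a script. Its argument "targets" is a list of rows, each an object of numbers: "fingers": the gripper command: -1 is shut, 1 is fully open, values between are in proportion; "x", "y", "z": the shift along the tool's x, y, z in m; "wx", "wy", "wz": the turn, a rotation vector about the tool's x, y, z in degrees. In form: [{"fingers": .., "x": .., "y": .., "z": .., "wx": .., "wy": .., "wz": ..}, ...]. A call has 1 to 20 rows; each row is the pose to reach, as a shift and turn from the pose commanded when the call began, along the tool's axes at that moment; what a row does not reach only later rows make up. A row lasts 1/12 s, in which the tool goes at most 41.7 mm and 7.16 degrees, less where a joint would pass 70% of its speed; a pose out of reach is approached as far as the arm can. A call with a gripper value outside its range is refused whole. The fingers move at their own pace and stop on an object; "grip_force" is the grip in N (left out, the last holds). Time passes only in rows, so rows that repeat a pose let the fingers close. It gives the time, the measured TCP pose, the force and the opening at its end, in the units of the state.
- bot.get_obs(): the state, without advancing time (a new reading comes with each control period).
- bot.camera(name): name is "side" or "top"; returns (picture, depth): 480x640x3 uint8, blue, green, red; 480x640 float32, m along the optical axis (not along the pixel's ray), 0 where there is no reading.
- bot.get_calibration(name): a dict with "fx", "fy", "cx", "cy" (pixels), "camera_from_world" (4x4, takes a point from world to camera coordinates). Camera axes: x right, y down, z forward; pixel columns grow to the right and rows downward; lengths in m; the calibration is good to about 2 mm. A picture is of the moment at which its call begins. get_calibration takes no time and is no camera call.
- bot.job_done(): hands the job in, once; it reports no verdict.
Trained networks look in the newest picture that a camera, given by its name, has taken for a name from the list of things; names that differ only in an ending like _2 or _b are one class to them, and where a whole thing is asked for, a point or a joint stands for the part that bears it (a point fixed in the world has none). Each returns a list of dicts, best first, with "confidence" (0 to 1); they miss things now and then, are a little off and sometimes report something else, mostly with a low value. They report only what shows in the picture. A call takes as long as a camera call. They do not tell look-alikes from the thing itself.
- bot.look_for(query, camera): "extent" ([left, top, right, bottom] in pixels, round what is visible of it).
- bot.outline_of(query, camera): "region" (480x640 bool, what is visible of it) and "extent" ([left, top, right, bottom] in pixels, round what is visible of it).
- bot.place_of(query, camera): "point" ([row, column] in pixels: a listed point, or the origin of a listed thing).
The state is a dict: "time": time; "q": joint angles; "qd": joint speeds; "joint_efforts": joint torques, N m; "ee_pos": TCP position; "tcp_rot": TCP orientation; "wrist_force": force on the tool from outside, world axes, zero at the start; "torque": the same for the moment, N m; "opening": finger opening in m.
Only numpy, scipy, OpenCV 4.12 (cv2) and the standard library are available. Lean on these libraries where they do the work, as an engineer would, in place of code of your own. Each camera call takes 0.05 s, during which the arm holds its last target.

### The job

The aluminium block in the nest of the scissor-handled ratchet press has a brass pin that still sticks out. Push the orange handle shut, gently, until the pin is fully home, and let go so that the ratchet alone holds the handles closed; then press the blue handle down to release the ratchet so that the orange handle springs fully open, and take the block out and stand it upright in the green tray. Feel for the end of the stroke: never put more than about 20 N on the handles or the press, and leave the other things where they are.

Things in the scene. Friction and masses are not known exactly. Their poses are not given: they have to be found in the camera images.
- clamp: Ratchet press, bolted down: dark steel base plate 165 x 130 x 12 mm. Origin on the table under the scissor pivot; x runs from the handles (-x, nearer the robot) to the nest and jaws (+x), y towards the orange handle, z up ('press frame'). Handles stand 45 to 75 mm above the table over bare table; the pivot's top is 67 mm high.
- nest (a point): Where the block stands, 35 mm above the table, at x = 75 mm, y = 0 in the press frame: between two 10 mm high ribs at its +x and -x sides, free to slide several mm along y. The steel jaw that moves with the orange handle (top 64 mm above the table) comes from -y and presses the pin towards +y, against the anvil. Fingers reach the block from above on its +x and -x sides.
- anvil_post (a point): Top of the anvil's post, 70 mm above the table, at x = 75, y = 46 mm in the press frame, 14 mm thick. Its rubber pad, on a stiff spring, backs the block. The anvil is screwed in or out by up to 8 mm from job to job and is not measured, so how far the handle must go until the pin is home is not known: push until the resistance rises clearly.
- push_face (a point): Middle of the outer (+y) face, 40 mm long, of the orange pad that ends the moving handle, 60 mm above the table (face 45 to 75 mm high, pad 12 mm thick, 150 mm from the pivot). Push it towards the press's -y with shut fingers: it swings about the pivot, counter-clockwise from above, 17 to 38 mm until the pin is home. The two handles are too wide apart to grip together.
- press_top (a point): Middle of the top, 40 mm (x) by 30 mm (y), of the blue pad that ends the other handle, 66 mm above the table, at x = -150, y = -36 mm in the press frame. This handle only flexes straight down, up to 9 mm, on a spring. Pressed 4 to 7 mm (2 to 5 N) its tooth leaves the ratchet and the orange handle springs open by itself; at 9 mm it meets a stop.
- handle (a joint): Swing of the orange handle, rad: 0 open (rest), growing as it shuts, at most 0.31; ratchet teeth drop in at 0.095, 0.135, 0.175, 0.215. Push on the pad: 1 to 3 N opening spring, 2 to 3 N more at a click, 4 N more as the pin slides (up to 12 N in all); pin home: it rises by 2 to 3 N per mm. Push to 15 to 18 N, let go: it comes back up to 7 mm onto a tooth. Pin home: 0.11 to 0.26 while pushed.
- pin (a joint): How far the pin has been pressed into the block, m: 0 is 7 mm proud, 0.007 is fully home (flush). It stays where it is pressed (stiff fit, 8 N).
- block_mid (a point): Centre of the block to be finished: aluminium, 28 mm along its x, 26 mm along its y, 50 mm tall, 0.1 kg, with a blue square on top and a 10 mm brass pin in its -y face (22 mm above its foot). Its frame is parallel to the press's at the start. In the nest it is gripped from above by its upper half, fingers on its +x and -x faces.
- tray: Green open tray, 160 mm along x by 120 mm along y, 24 mm high, walls and floor 4 mm; origin at the centre of its underside. A finished block already stands at x = +50 mm in it; the half at -x is free.
- done_block_mid (a point): Centre of the finished block in the tray, same size; leave it standing.
- bin: Red parts bin, 150 x 110 x 45 mm, empty; not part of the job. Origin at the centre of its underside.
- driver_grip (a point): Screwdriver, 190 mm long, lying flat, at its handle; not part of the job.
- oil: White oil bottle, 44 mm diameter, 120 mm high, standing; origin at the centre of its underside; not part of the job.
- bearing: Steel bearing ring, 48 mm diameter, 14 mm high; origin at its underside; not part of the job.
- terminal: Green terminal strip, 30 x 80 x 28 mm; origin at its underside; not part of the job.
- plug: Blue connector hood, 52 x 34 x 16 mm; origin at its underside; not part of the job.
- wrench_grip (a point): Steel wrench, 160 mm long, lying flat, at its handle; not part of the job.
There are look-alikes about, which are no part of the job. Leave any brown look-alike of the tray alone.

How it is judged (in metres and radians):
On the way, in this order (a step that is already met when the one before it is completed fails the run):
1. the pin is home and the ratchet alone holds the orange handle shut, with nothing of the robot touching the press (value of joint pin above 0.0062 m and value of joint handle above 0.08 rad and contact force between each of the fingers, the arm and clamp below 0.3 N), for 0.3 s.
2. the ratchet is released and the orange handle has sprung fully open (value of joint handle below 0.03 rad), for 0.2 s.
At the end, for the whole second after the job is handed in: The block stands upright (within 0.15 rad) on the floor of the green tray, at rest and let go, its pin within 1 mm of fully home, and the orange handle is open (within 0.03 rad) (value of joint pin above 0.006 m and value of joint handle below 0.03 rad and x of block_mid in the frame of tray between -0.07 and 0.07 m and y of block_mid in the frame of tray between -0.05 and 0.05 m and z of block_mid in the frame of tray between 0.024 and 0.034 m and angle between block_mid's own z axis and vertical below 0.15 rad and linear speed of block below 0.02 m/s); the robot touches nothing.
It fails at once if more than 23 N on the orange or blue handle or elsewhere on the press (contact force between any of the fingers, the arm and clamp above 23 N).
It fails at once if another thing is moved by more than 25 mm (distance of any of done_block_mid, driver_grip, oil, bearing, terminal, plug, wrench_grip from where it was at the start of the episode above 0.025 m).
It fails at once if the finished block is knocked over (angle between done_block_mid's own z axis and vertical above 0.3 rad).
It fails at once if the oil bottle is tipped (angle between oil's own z axis and vertical above 0.3 rad).
It also fails if it takes over 54 s, if anything falls off the work surface, if the arm or the gripper's body presses on something with over 40 N, if the wrist force passes 120 N, or if a joint passes its speed limit or range.

## Working session

There is one attempt and no reset: what is moved stays moved. The work goes in short steps, Python scripts to look and compute and a tool call to move; the robot and the scene stay as the last step left them, time stands still between calls to the robot, and variables do not carry over. Pictures are saved under pics/ and viewed, and the job is handed in when it is done.

Besides the shell and the picture viewer there is one more tool, called after "Emit:" as name(argument=value, ...), one argument or row to a line, values as JSON. play_rows: Moves the arm, as the interface text tells. Its arguments: {"type":"object","properties":{"targets":{"type":"array","items":{"type":"object","properties":{"fingers":{"type":"number"},"x":{"type":"number"},"y":{"type":"number"},"z":{"type":"number"},"wx":{"type":"number"},"wy":{"type":"number"},"wz":{"type":"number"}}}},"grip_force":{"type":"number"}},"required":["targets"]}

```bash
mkdir -p pics; ls; python3 - <<'E'
from workcell import bot
import cv2,numpy as np
o=bot.get_obs();print({k:np.round(v,3).tolist() for k,v in o.items()})
for n in("top","side"):
    p,d=bot.camera(n);cv2.imwrite(f"pics/{n}0.png",p);np.save(f"pics/{n}0.npy",d)
    c=bot.get_calibration(n);print(n,c["fx"],c["fy"],c["cx"],c["cy"],np.round(c["camera_from_world"],4).tolist())
E
```

```text
pics
{'time': 0.0, 'q': [71.676, 5.012, 10.033, 95.101, -0.001, 90.002], 'qd': [-0.069, 0.03, -0.054, 0.005, 0.027, -0.01], 'joint_efforts': [0.001, -52.039, 46.48, 0.016, -0.0, 0.0], 'ee_pos': [0.173, 0.522, 0.242], 'tcp_rot': [-179.92, 0.001, 161.675], 'wrist_force': [0.26, -0.376, -0.305], 'torque': [0.012, 0.01, 0.0], 'opening': 0.086}
top 446.6183691281618 446.6183691281618 316.8340944536884 235.15816839086892 [[-0.0049, -0.9999, -0.0164, 0.0285], [-0.9958, 0.0064, -0.0909, 0.5079], [0.0909, 0.0159, -0.9957, 1.119], [0.0, 0.0, 0.0, 1.0]]
side 560.3659807641716 560.3659807641716 315.1133886116611 241.66661309430978 [[0.9955, -0.0939, 0.0082, -0.4841], [-0.0538, -0.638, -0.7681, 0.1022], [0.0774, 0.7642, -0.6403, 1.5775], [0.0, 0.0, 0.0, 1.0]]
```

View pics/top0.png

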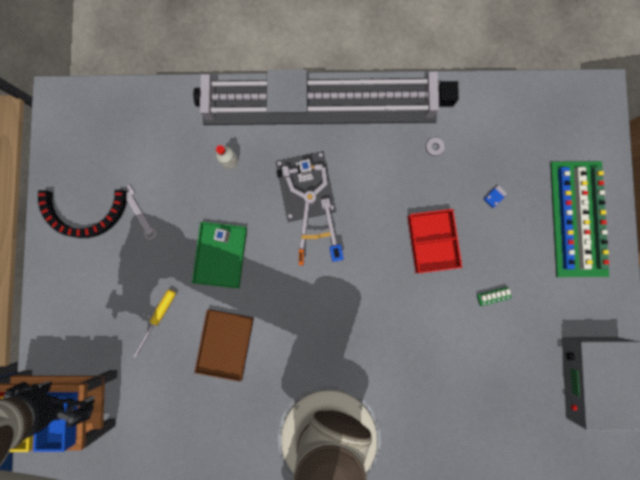

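View pics/side0.png

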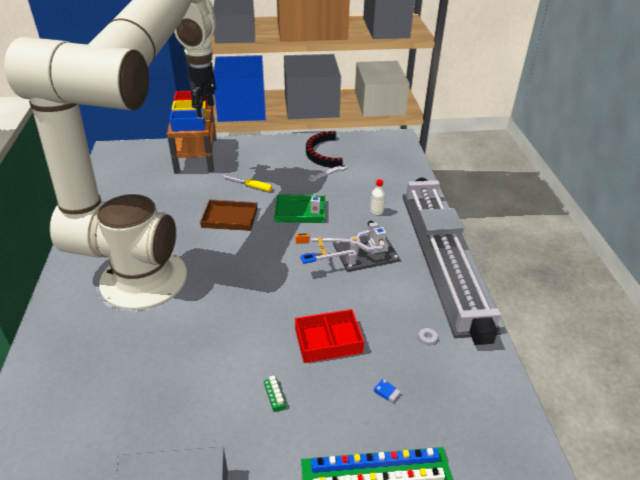

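The top view shows the press at about (310,195), with the block's blue square at (305,166), the orange pad at (301,256) and the blue pad at (336,253). The green tray is at (220,255), its finished block at (221,235). Possible mix-ups:
- **Block:** the press block (305,166), or the finished one in the tray (221,235).
- **Tray:** green (220,255), or the brown look-alike (225,345).
- **Blue things:** the press pad (336,253), or the plug (495,196).

I choose the press block, the green tray and the press pad.

```bash
cat > h.py <<'E'
from workcell import bot
import cv2,numpy as np
def ray(n,u,v,z):
    c=bot.get_calibration(n);T=c["camera_from_world"];T=np.array(T);R=T[:3,:3];t=T[:3,3]
    d=R.T@np.array([(u-c["cx"])/c["fx"],(v-c["cy"])/c["fy"],1]);o=-R.T@t
    return o+d*(z-o[2])/d[2]
def proj(n,p):
    c=bot.get_calibration(n);T=np.array(c["camera_from_world"]);q=T[:3,:3]@np.array(p)+T[:3,3]
    return c["fx"]*q[0]/q[2]+c["cx"],c["fy"]*q[1]/q[2]+c["cy"]
E
python3 - <<'E'
from h import *
p=cv2.imread("pics/top0.png")
cv2.imwrite("pics/c1.png",cv2.resize(p[140:280,180:360],None,fx=4.4,fy=4.2,interpolation=cv2.INTER_CUBIC))
s=cv2.imread("pics/side0.png")
cv2.imwrite("pics/c2.png",cv2.resize(s[170:280,260:410],None,fx=5,fy=5,interpolation=cv2.INTER_CUBIC))
H=dict(clamp=0,nest=.035,anvil_post=.07,push_face=.06,press_top=.066,block_mid=.06,tray=0,done_block_mid=.029)
for k,z in H.items():
  for n in("top","side"):
    try:
      for r in bot.place_of(k,n)[:2]:
        v,u=r["point"];print(k,n,round(r["confidence"],2),round(u,1),round(v,1),np.round(ray(n,u,v,z),4))
    except Exception as e: print(k,n,e)
print(bot.get_obs()["time"])
E
```

```text
clamp top 0.89 309.5 197.7 [0.6093 0.0448 0.    ]
clamp side 0.93 353.9 254.2 [0.6067 0.0507 0.    ]
nest top 0.73 304.1 173.0 [0.6673 0.0573 0.035 ]
nest side 0.83 379.3 239.3 [0.684  0.0713 0.035 ]
anvil_post top 0.85 282.5 172.5 [0.6608 0.1095 0.07  ]
anvil_post side 0.93 370.2 224.7 [0.6589 0.099  0.07  ]
push_face top 0.67 298.3 258.0 [0.4484 0.071  0.06  ]
push_face side 0.92 300.3 240.1 [0.4483 0.0572 0.06  ]
press_top top 0.83 336.2 256.1 [ 0.4523 -0.0223  0.066 ]
press_top top 0.21 162.9 312.3 [0.3177 0.4011 0.066 ]
press_top side 0.8 306.9 259.3 [ 0.4598 -0.0343  0.066 ]
block_mid top 0.64 307.0 164.7 [0.6826 0.0488 0.06  ]
block_mid side 0.74 380.9 235.9 [0.684  0.0566 0.06  ]
tray top 0.91 224.6 342.8 [0.2347 0.2637 0.    ]
tray top 0.87 219.0 253.9 [0.4627 0.2815 0.    ]
tray side 0.64 231.0 216.4 [0.2401 0.2671 0.    ]
tray side 0.59 300.7 210.2 [0.4657 0.2818 0.    ]
done_block_mid top 0.7 219.6 239.4 [0.4982 0.2737 0.029 ]
done_block_mid side 0.69 314.2 206.5 [0.5076 0.2591 0.029 ]
0.9
```

View pics/c1.png

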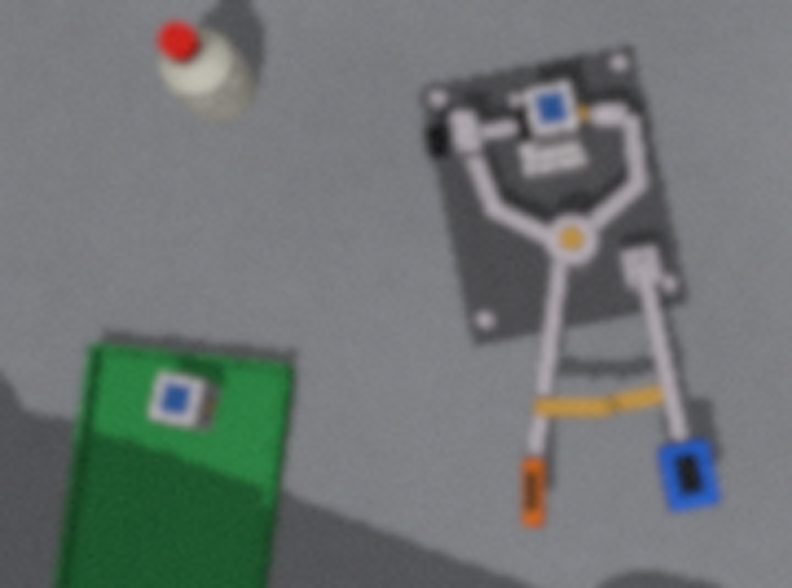

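View pics/c2.png

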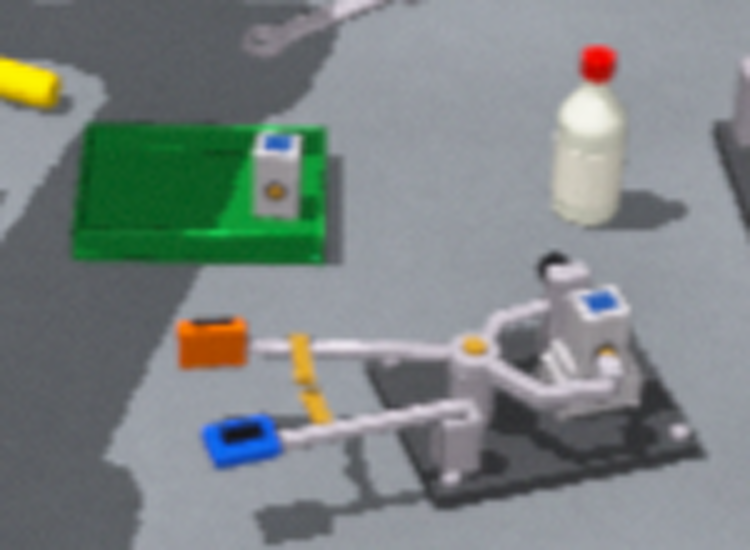

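```bash
python3 - <<'E'
from h import *
P={n:cv2.imread(f"pics/{n}0.png") for n in("top","side")}
def cen(n,box,lo,hi):
    x0,y0,x1,y1=box
    h=cv2.cvtColor(cv2.GaussianBlur(P[n],(0,0),.5),cv2.COLOR_BGR2HSV)[y0:y1,x0:x1]
    m=cv2.inRange(h,lo,hi);ys,xs=np.nonzero(m);return xs.mean()+x0,ys.mean()+y0,len(xs)
blue=((100,120,60),(130,255,255));org=((3,150,100),(13,255,255));brass=((14,100,100),(28,255,255))
for nm,n,box,c,z in[("blk top","top",(295,155,315,175),blue,.085),("pad top","top",(325,240,350,265),blue,.066),("orange","top",(290,245,310,270),org,.075),
 ("pivot","top",(302,188,318,204),brass,.067),("done","top",(210,225,232,245),blue,.054),
 ("blk","side",(370,222,392,236),blue,.085),("pivot","side",(345,232,362,246),brass,.067),("pad","side",(296,250,320,265),blue,.066),("done","side",(308,194,322,204),blue,.054)]:
    u,v,k=cen(n,box,*c);print(nm,n,round(u,1),round(v,1),k,np.round(ray(n,u,v,z),4))
# base yaw from bolts
b=[ray("top",180+x/4.4,140+y/4.2,.014) for x,y in[(437,98),(620,62),(485,318)]]
print(np.round(b,4)); d=b[0]-b[1];print("y-axis yaw",np.degrees(np.arctan2(d[1],d[0]))-90);d=b[0]-b[2];print("x yaw",np.degrees(np.arctan2(d[1],d[0])))
# tray
for r in bot.outline_of("tray","top"):
    m=r["region"].astype(np.uint8);q=cv2.minAreaRect(np.argwhere(m)[:,::-1].astype(np.float32));print(r["confidence"],q)
    for p in cv2.boxPoints(q):print(np.round(p,1),np.round(ray("top",*p,.024),4))
r=bot.outline_of("clamp","top")
E
```

```text
blk top top 304.8 165.1 19 [0.6754 0.0533 0.085 ]
pad top top 336.1 252.5 167 [ 0.4611 -0.0222  0.066 ]
orange top 301.0 256.7 50 [0.451  0.0636 0.075 ]
pivot top 309.4 196.4 13 [0.6007 0.0429 0.067 ]
done top 219.5 234.5 16 [0.5084 0.2683 0.054 ]
blk side 379.7 230.0 13 [0.6778 0.0534 0.085 ]
pivot side 354.6 238.9 11 [0.6039 0.041  0.067 ]
pad side 307.9 257.9 122 [ 0.4629 -0.0286  0.066 ]
done side 315.2 197.9 12 [0.5116 0.271  0.054 ]
[[0.6985 0.1231 0.014 ]
 [0.7204 0.014  0.014 ]
 [0.5599 0.0945 0.014 ]]
y-axis yaw 11.35085578847233
x yaw 11.695762792255962
0.8 ((222.9639892578125, 344.9480285644531), (51.07179641723633, 67.7081527709961), 10.30484676361084)
[191.8 373.7] [0.1626 0.3396 0.024 ]
[203.9 307.1] [0.3271 0.3122 0.024 ]
[254.1 316.2] [0.3039 0.1846 0.024 ]
[242.  382.8] [0.1402 0.2135 0.024 ]
0.57 ((219.44107055664062, 255.19216918945312), (49.69355773925781, 64.36373138427734), 7.594643592834473)
[190.6 283.8] [0.3858 0.3473 0.024 ]
[199.1 220. ] [0.5491 0.3287 0.024 ]
[248.3 226.6] [0.5312 0.2014 0.024 ]
[239.8 290.4] [0.3687 0.2215 0.024 ]
```

Press frame: pivot (0.602, 0.042), yaw about 11.5°. Tray centre is about (0.460, 0.276) with yaw about -7°. The crop confirms that the block in the nest still has its brass pin showing on the -y side. I'll shut the fingers, turn to yaw 90 and move beside the orange pad.

Emit:
play_rows(
  targets=[
    {"fingers": -1, "x": -0.3935, "y": -0.288, "z": 0.042, "wz": 71.7},
    {"fingers": -1, "x": -0.3935, "y": -0.288, "z": 0.042, "wz": 71.7},
    {"fingers": -1, "x": -0.3935, "y": -0.288, "z": 0.042, "wz": 71.7},
    {"fingers": -1, "x": -0.3935, "y": -0.288, "z": 0.042, "wz": 71.7},
    {"fingers": -1, "x": -0.3935, "y": -0.288, "z": 0.042, "wz": 71.7},
    {"fingers": -1, "x": -0.3935, "y": -0.288, "z": 0.042, "wz": 71.7},
    {"fingers": -1, "x": -0.3935, "y": -0.288, "z": 0.042, "wz": 71.7},
    {"fingers": -1, "x": -0.3935, "y": -0.288, "z": 0.042, "wz": 71.7},
    {"fingers": -1, "x": -0.3935, "y": -0.288, "z": 0.042, "wz": 71.7},
    {"fingers": -1, "x": -0.3935, "y": -0.288, "z": 0.042, "wz": 71.7},
    {"fingers": -1, "x": -0.3935, "y": -0.288, "z": 0.042, "wz": 71.7},
    {"fingers": -1, "x": -0.3935, "y": -0.288, "z": 0.042, "wz": 71.7},
    {"fingers": -1, "x": -0.3935, "y": -0.288, "z": 0.042, "wz": 71.7},
    {"fingers": -1, "x": -0.3935, "y": -0.288, "z": 0.042, "wz": 71.7},
    {"fingers": -1, "x": -0.3935, "y": -0.288, "z": 0.042, "wz": 71.7},
    {"fingers": -1, "x": -0.3935, "y": -0.288, "z": 0.042, "wz": 71.7},
    {"fingers": -1, "x": -0.3935, "y": -0.288, "z": 0.042, "wz": 71.7},
  ],
)

```text
$.targets[0]: bad value
```

Emit:
play_rows(
  targets=[
    {"fingers": -1, "x": -0.03, "y": -0.02, "z": 0.003, "wx": 0, "wy": 0, "wz": 5},
  ],
)

```text
time: 1.08
ee_pos: [0.1933, 0.4962, 0.2386]
tcp_rot: [180.0, -0.1, 156.9]
wrist_force: [1.8, 1.5, 0.3]
opening: 0.0756
```

Emit:
play_rows(
  targets=[
    {"fingers": -1, "x": -0.3854, "y": -0.2351, "z": 0.039, "wx": 0, "wy": 0, "wz": 66.7},
    {"fingers": -1, "x": -0.3854, "y": -0.2351, "z": 0.039, "wx": 0, "wy": 0, "wz": 66.7},
    {"fingers": -1, "x": -0.3854, "y": -0.2351, "z": 0.039, "wx": 0, "wy": 0, "wz": 66.7},
    {"fingers": -1, "x": -0.3854, "y": -0.2351, "z": 0.039, "wx": 0, "wy": 0, "wz": 66.7},
    {"fingers": -1, "x": -0.3854, "y": -0.2351, "z": 0.039, "wx": 0, "wy": 0, "wz": 66.7},
    {"fingers": -1, "x": -0.3854, "y": -0.2351, "z": 0.039, "wx": 0, "wy": 0, "wz": 66.7},
    {"fingers": -1, "x": -0.3854, "y": -0.2351, "z": 0.039, "wx": 0, "wy": 0, "wz": 66.7},
    {"fingers": -1, "x": -0.3854, "y": -0.2351, "z": 0.039, "wx": 0, "wy": 0, "wz": 66.7},
    {"fingers": -1, "x": -0.3854, "y": -0.2351, "z": 0.039, "wx": 0, "wy": 0, "wz": 66.7},
    {"fingers": -1, "x": -0.3854, "y": -0.2351, "z": 0.039, "wx": 0, "wy": 0, "wz": 66.7},
    {"fingers": -1, "x": -0.3854, "y": -0.2351, "z": 0.039, "wx": 0, "wy": 0, "wz": 66.7},
    {"fingers": -1, "x": -0.3854, "y": -0.2351, "z": 0.039, "wx": 0, "wy": 0, "wz": 66.7},
    {"fingers": -1, "x": -0.3854, "y": -0.2351, "z": 0.039, "wx": 0, "wy": 0, "wz": 66.7},
  ],
)

```text
time: 2.17
ee_pos: [0.4565, 0.1236, 0.1999]
tcp_rot: [-180.0, 0.0, 89.8]
wrist_force: [-0.5, 0.1, 0.5]
opening: -0.0003
```

Emit:
play_rows(
  targets=[
    {"fingers": -1, "x": 0, "y": 0, "z": 0.14, "wx": 0, "wy": 0, "wz": 0},
    {"fingers": -1, "x": 0, "y": 0, "z": 0.14, "wx": 0, "wy": 0, "wz": 0},
    {"fingers": -1, "x": 0, "y": 0, "z": 0.14, "wx": 0, "wy": 0, "wz": 0},
    {"fingers": -1, "x": 0, "y": 0, "z": 0.14, "wx": 0, "wy": 0, "wz": 0},
    {"fingers": -1, "x": -0.01, "y": 0, "z": 0.14, "wx": 0, "wy": 0, "wz": 0},
    {"fingers": -1, "x": -0.025, "y": 0, "z": 0.14, "wx": 0, "wy": 0, "wz": 0},
    {"fingers": -1, "x": -0.025, "y": 0, "z": 0.14, "wx": 0, "wy": 0, "wz": 0},
  ],
)

```text
time: 2.75
ee_pos: [0.456, 0.0994, 0.0618]
tcp_rot: [179.9, 0.0, 90.0]
wrist_force: [0.8, -0.1, 0.7]
opening: 0.0
```

```bash
python3 - <<'E'
from h import *
s,d=bot.camera("side")
cv2.imwrite("pics/c3.png",cv2.resize(s[150:290,240:420],None,fx=4.2,fy=4.2,interpolation=cv2.INTER_CUBIC))
print(bot.get_obs()["wrist_force"])
E
```

```text
[-0.63920127 -0.54491027  0.77074883]
```

View pics/c3.png

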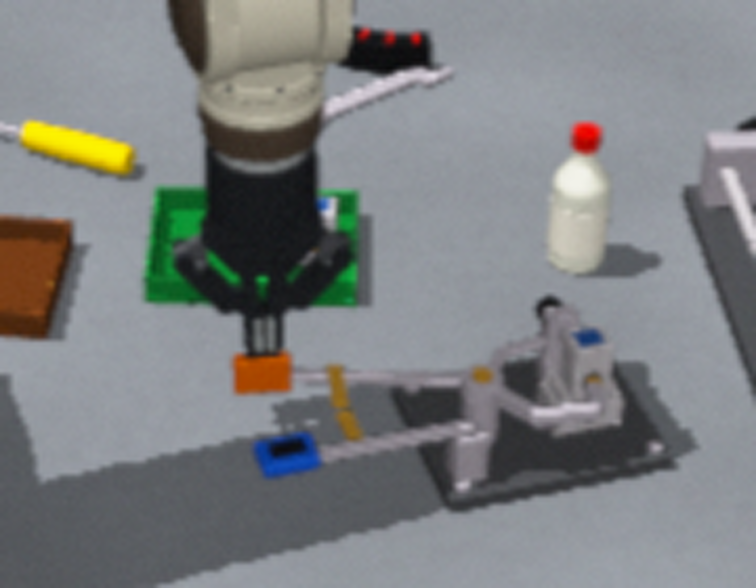

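Shut fingers are centred behind the orange pad (about pixel (303,236) in the full image). I'll advance slowly and watch the force.

Emit:
play_rows(
  targets=[
    {"fingers": -1, "x": -0.004, "y": 0, "z": 0, "wx": 0, "wy": 0, "wz": 0},
    {"fingers": -1, "x": -0.008, "y": 0, "z": 0, "wx": 0, "wy": 0, "wz": 0},
    {"fingers": -1, "x": -0.012, "y": 0, "z": 0, "wx": 0, "wy": 0, "wz": 0},
    {"fingers": -1, "x": -0.016, "y": 0, "z": 0, "wx": 0, "wy": 0, "wz": 0},
    {"fingers": -1, "x": -0.02, "y": 0, "z": 0, "wx": 0, "wy": 0, "wz": 0},
    {"fingers": -1, "x": -0.022, "y": 0, "z": 0, "wx": 0, "wy": 0, "wz": 0},
  ],
)

```text
time: 3.3
ee_pos: [0.4557, 0.078, 0.0604]
tcp_rot: [-180.0, -0.0, 90.0]
wrist_force: [-2.9, 3.9, 1.8]
opening: 0.0001
```

Emit:
play_rows(
  targets=[
    {"fingers": -1, "x": -0.002, "y": 0, "z": 0, "wx": 0, "wy": 0, "wz": 0},
    {"fingers": -1, "x": -0.004, "y": 0, "z": 0, "wx": 0, "wy": 0, "wz": 0},
    {"fingers": -1, "x": -0.006, "y": 0, "z": 0, "wx": 0, "wy": 0, "wz": 0},
  ],
)

```text
time: 3.55
ee_pos: [0.4551, 0.0733, 0.0604]
tcp_rot: [-179.9, -0.2, 90.0]
wrist_force: [-6.7, 9.4, 4.9]
opening: 0.0
```

Emit:
play_rows(
  targets=[
    {"fingers": -1, "x": -0.002, "y": 0, "z": 0, "wx": 0, "wy": 0, "wz": 0},
    {"fingers": -1, "x": -0.004, "y": 0, "z": 0, "wx": 0, "wy": 0, "wz": 0},
  ],
)

```text
time: 3.72
ee_pos: [0.4549, 0.0692, 0.0602]
tcp_rot: [-179.9, -0.2, 90.0]
wrist_force: [-5.8, 9.4, 1.0]
opening: -0.0
```

Emit:
play_rows(
  targets=[
    {"fingers": -1, "x": -0.001, "y": 0, "z": 0, "wx": 0, "wy": 0, "wz": 0},
    {"fingers": -1, "x": -0.002, "y": 0, "z": 0, "wx": 0, "wy": 0, "wz": 0},
  ],
)

```text
time: 3.88
ee_pos: [0.4548, 0.0674, 0.0602]
tcp_rot: [-179.9, -0.2, 90.0]
wrist_force: [-7.5, 10.8, 4.1]
opening: -0.0002
```

There's sideways drag because the pad moves on an arc. I'll relieve it by following in x, then take a look.

Emit:
play_rows(
  targets=[
    {"fingers": -1, "x": 0, "y": -0.001, "z": 0, "wx": 0, "wy": 0, "wz": 0},
    {"fingers": -1, "x": 0, "y": -0.002, "z": 0, "wx": 0, "wy": 0, "wz": 0},
  ],
)

```text
time: 4.05
ee_pos: [0.4543, 0.0673, 0.0604]
tcp_rot: [179.9, -0.2, 90.0]
wrist_force: [4.2, 7.2, -1.8]
opening: 0.0
```

```bash
python3 - <<'E'
from h import *
s,d=bot.camera("side")
cv2.imwrite("pics/c4.png",cv2.resize(s[190:280,280:410],None,fx=6,fy=6,interpolation=cv2.INTER_CUBIC))
o=bot.get_obs();print(o["wrist_force"],o["torque"],o["ee_pos"])
E
```

```text
[ 2.63248092  8.74921812 -2.26863734] [ 1.67681666 -0.46001786  0.11582766] [0.45439866 0.06727299 0.0604055 ]
```

View pics/c4.png

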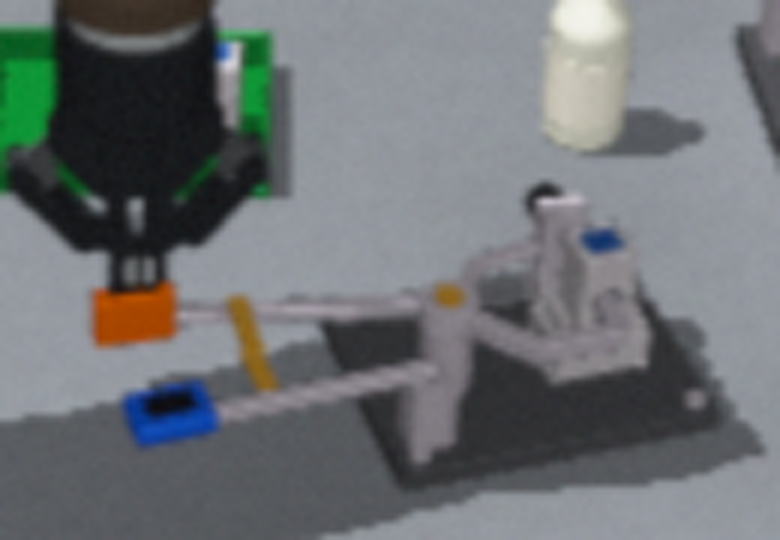

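Normal force is about 9 N and the friction is relieved. Next I'll continue in small steps.

Emit:
play_rows(
  targets=[
    {"fingers": -1, "x": -0.001, "y": 0, "z": 0, "wx": 0, "wy": 0, "wz": 0},
    {"fingers": -1, "x": -0.002, "y": 0, "z": 0, "wx": 0, "wy": 0, "wz": 0},
    {"fingers": -1, "x": -0.002, "y": 0, "z": 0, "wx": 0, "wy": 0, "wz": 0},
  ],
)

```text
time: 4.35
ee_pos: [0.4543, 0.0651, 0.0604]
tcp_rot: [180.0, -0.1, 90.0]
wrist_force: [0.5, 5.1, -0.5]
opening: 0.0006
```

Emit:
play_rows(
  targets=[
    {"fingers": -1, "x": -0.001, "y": 0, "z": 0, "wx": 0, "wy": 0, "wz": 0},
    {"fingers": -1, "x": -0.002, "y": 0, "z": 0, "wx": 0, "wy": 0, "wz": 0},
    {"fingers": -1, "x": -0.002, "y": 0, "z": 0, "wx": 0, "wy": 0, "wz": 0},
  ],
)

```text
time: 4.6
ee_pos: [0.4542, 0.0636, 0.0604]
tcp_rot: [180.0, -0.2, 90.0]
wrist_force: [0.8, 10.1, 0.3]
opening: 0.0002
```

Emit:
play_rows(
  targets=[
    {"fingers": -1, "x": -0.001, "y": 0, "z": 0, "wx": 0, "wy": 0, "wz": 0},
    {"fingers": -1, "x": -0.002, "y": 0, "z": 0, "wx": 0, "wy": 0, "wz": 0},
    {"fingers": -1, "x": -0.002, "y": 0, "z": 0, "wx": 0, "wy": 0, "wz": 0},
  ],
)

```text
time: 4.85
ee_pos: [0.4541, 0.0622, 0.0604]
tcp_rot: [180.0, -0.3, 90.1]
wrist_force: [-0.2, 14.5, 0.0]
opening: -0.0001
```

Emit:
play_rows(
  targets=[
    {"fingers": -1, "x": -0.0005, "y": 0, "z": 0, "wx": 0, "wy": 0, "wz": 0},
    {"fingers": -1, "x": -0.001, "y": 0, "z": 0, "wx": 0, "wy": 0, "wz": 0},
    {"fingers": -1, "x": -0.001, "y": 0, "z": 0, "wx": 0, "wy": 0, "wz": 0},
  ],
)

```text
time: 5.1
ee_pos: [0.4541, 0.0616, 0.0604]
tcp_rot: [180.0, -0.3, 90.1]
wrist_force: [-0.1, 18.2, -1.8]
opening: 0.0
```

```bash
python3 - <<'E'
from h import *
for i in range(3):
  s,d=bot.camera("side")
  o=bot.get_obs();print(o["wrist_force"],o["ee_pos"])
cv2.imwrite("pics/c5.png",cv2.resize(s[190:280,280:410],None,fx=6,fy=6,interpolation=cv2.INTER_CUBIC))
E
```

```text
[-0.70814287 17.08544238 -0.03237564] [0.45406793 0.06162197 0.06037416]
[-0.64432142 16.83961076 -1.11887769] [0.45406921 0.06164356 0.06037619]
[ 0.3362342  16.98486087  0.17634284] [0.45405634 0.0616381  0.06036729]
```

View pics/c5.png

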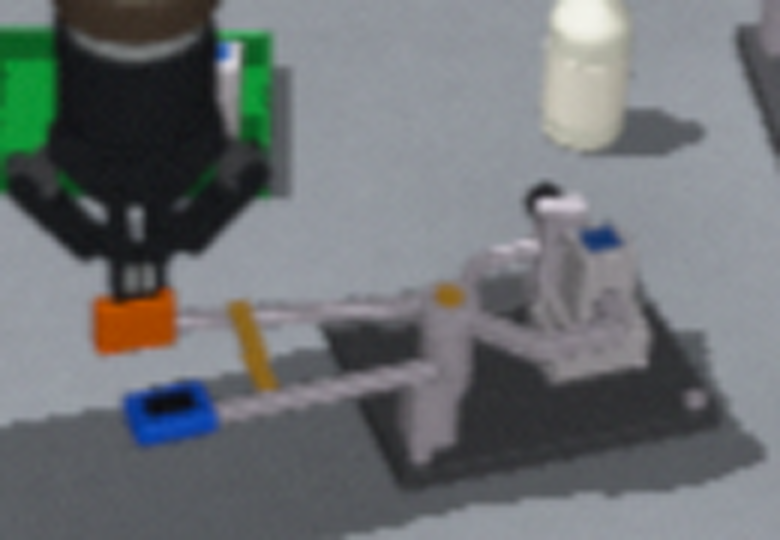

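Resistance rises clearly to 17 N, and the jaw tip now sits against the block's face. I'll back off and see whether the ratchet holds.

Emit:
play_rows(
  targets=[
    {"fingers": -1, "x": 0.001, "y": 0, "z": 0, "wx": 0, "wy": 0, "wz": 0},
    {"fingers": -1, "x": 0.002, "y": 0, "z": 0, "wx": 0, "wy": 0, "wz": 0},
    {"fingers": -1, "x": 0.003, "y": 0, "z": 0, "wx": 0, "wy": 0, "wz": 0},
  ],
)

```text
time: 5.5
ee_pos: [0.4542, 0.0635, 0.0604]
tcp_rot: [180.0, -0.2, 90.0]
wrist_force: [1.3, 8.0, -0.6]
opening: 0.0003
```

Emit:
play_rows(
  targets=[
    {"fingers": -1, "x": 0.002, "y": 0, "z": 0, "wx": 0, "wy": 0, "wz": 0},
    {"fingers": -1, "x": 0.004, "y": 0, "z": 0, "wx": 0, "wy": 0, "wz": 0},
    {"fingers": -1, "x": 0.01, "y": 0, "z": 0, "wx": 0, "wy": 0, "wz": 0},
    {"fingers": -1, "x": 0.02, "y": 0, "z": 0, "wx": 0, "wy": 0, "wz": 0},
    {"fingers": -1, "x": 0.03, "y": 0, "z": 0, "wx": 0, "wy": 0, "wz": 0},
    {"fingers": -1, "x": 0.03, "y": 0, "z": 0, "wx": 0, "wy": 0, "wz": 0},
  ],
)

```text
time: 6.0
ee_pos: [0.4539, 0.0938, 0.0603]
tcp_rot: [180.0, -0.0, 90.0]
wrist_force: [-0.3, -0.1, -0.6]
opening: 0.0001
```

```bash
python3 - <<'E'
from h import *
s,d=bot.camera("side");cv2.imwrite("pics/side6.png",s)
o=bot.get_obs();print(o["wrist_force"],o["ee_pos"])
cv2.imwrite("pics/c6.png",cv2.resize(s[190:280,280:410],None,fx=6,fy=6,interpolation=cv2.INTER_CUBIC))
E
```

```text
[ 0.61602987 -0.06497137 -0.2058992 ] [0.45385217 0.09322584 0.06022813]
```

View pics/c6.png

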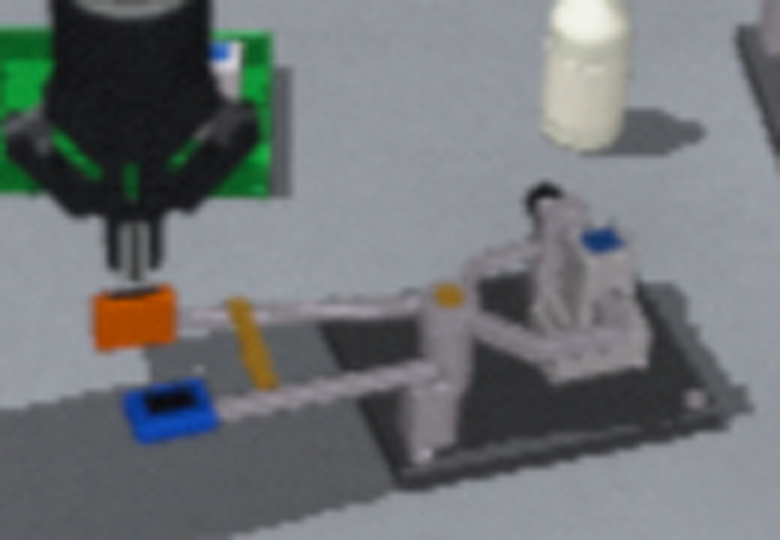

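The ratchet holds the orange handle shut (pad about (302,243) in the full image, not sprung back) with the fingers clear. I'll lift and move over the blue pad.

Emit:
play_rows(
  targets=[
    {"fingers": -1, "x": 0, "y": 0, "z": -0.04, "wx": 0, "wy": 0, "wz": 0},
    {"fingers": -1, "x": 0, "y": 0, "z": -0.07, "wx": 0, "wy": 0, "wz": 0},
    {"fingers": -1, "x": -0.04, "y": 0.008, "z": -0.07, "wx": 0, "wy": 0, "wz": 0},
    {"fingers": -1, "x": -0.08, "y": 0.008, "z": -0.07, "wx": 0, "wy": 0, "wz": 0},
    {"fingers": -1, "x": -0.118, "y": 0.008, "z": -0.07, "wx": 0, "wy": 0, "wz": 0},
    {"fingers": -1, "x": -0.118, "y": 0.008, "z": -0.06, "wx": 0, "wy": 0, "wz": 0},
    {"fingers": -1, "x": -0.118, "y": 0.008, "z": -0.04, "wx": 0, "wy": 0, "wz": 0},
    {"fingers": -1, "x": -0.118, "y": 0.008, "z": -0.026, "wx": 0, "wy": 0, "wz": 0},
    {"fingers": -1, "x": -0.118, "y": 0.008, "z": -0.026, "wx": 0, "wy": 0, "wz": 0},
  ],
)

```text
time: 6.8
ee_pos: [0.4603, -0.0259, 0.0834]
tcp_rot: [-179.8, -0.0, 89.9]
wrist_force: [-0.7, 0.2, -0.4]
opening: -0.0003
```

```bash
python3 - <<'E'
from h import *
s,d=bot.camera("side")
o=bot.get_obs();print(o["wrist_force"],o["ee_pos"])
cv2.imwrite("pics/c7.png",cv2.resize(s[190:280,280:410],None,fx=6,fy=6,interpolation=cv2.INTER_CUBIC))
E
```

```text
[-0.26167798 -0.60630694  0.22074294] [ 0.46088231 -0.02577011  0.08507778]
```

View pics/c7.png

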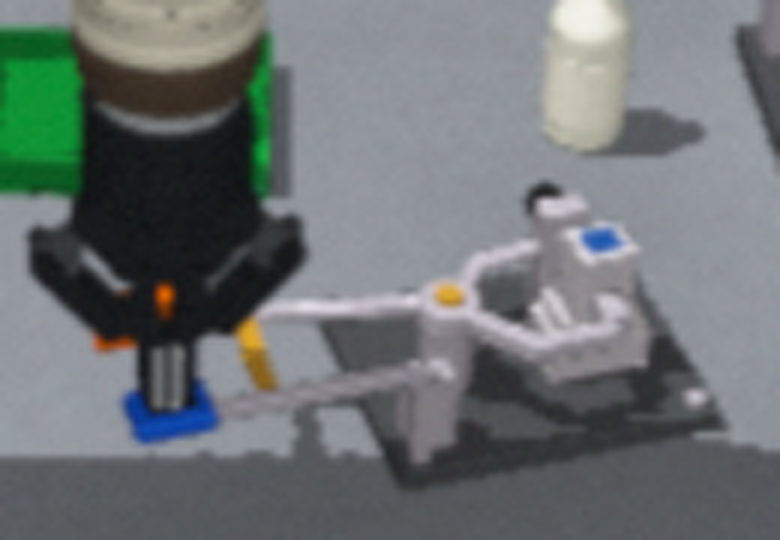

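Tips are centred over the blue pad, about (308,256) in the full image. Next I press in steps.

Emit:
play_rows(
  targets=[
    {"fingers": -1, "x": 0, "y": 0, "z": 0.004, "wx": 0, "wy": 0, "wz": 0},
    {"fingers": -1, "x": 0, "y": 0, "z": 0.007, "wx": 0, "wy": 0, "wz": 0},
    {"fingers": -1, "x": 0, "y": 0, "z": 0.009, "wx": 0, "wy": 0, "wz": 0},
    {"fingers": -1, "x": 0, "y": 0, "z": 0.011, "wx": 0, "wy": 0, "wz": 0},
    {"fingers": -1, "x": 0, "y": 0, "z": 0.011, "wx": 0, "wy": 0, "wz": 0},
  ],
)

```text
time: 7.27
ee_pos: [0.4619, -0.0256, 0.0753]
tcp_rot: [180.0, -0.0, 90.0]
wrist_force: [0.0, -0.3, -0.5]
opening: 0.0002
```

Emit:
play_rows(
  targets=[
    {"fingers": -1, "x": 0, "y": 0, "z": 0.001, "wx": 0, "wy": 0, "wz": 0},
    {"fingers": -1, "x": 0, "y": 0, "z": 0.002, "wx": 0, "wy": 0, "wz": 0},
    {"fingers": -1, "x": 0, "y": 0, "z": 0.003, "wx": 0, "wy": 0, "wz": 0},
    {"fingers": -1, "x": 0, "y": 0, "z": 0.003, "wx": 0, "wy": 0, "wz": 0},
  ],
)

```text
time: 7.6
ee_pos: [0.4619, -0.0258, 0.0724]
tcp_rot: [180.0, 0.0, 90.0]
wrist_force: [-0.8, -0.2, 2.1]
opening: 0.0
```

```bash
python3 - <<'E'
from h import *
s,d=bot.camera("side")
o=bot.get_obs();print(o["wrist_force"],o["ee_pos"])
cv2.imwrite("pics/c8.png",cv2.resize(s[190:280,280:410],None,fx=6,fy=6,interpolation=cv2.INTER_CUBIC))
E
```

```text
[-1.17490928 -1.43504621  2.98341426] [ 0.46194068 -0.02582269  0.0724188 ]
```

View pics/c8.png

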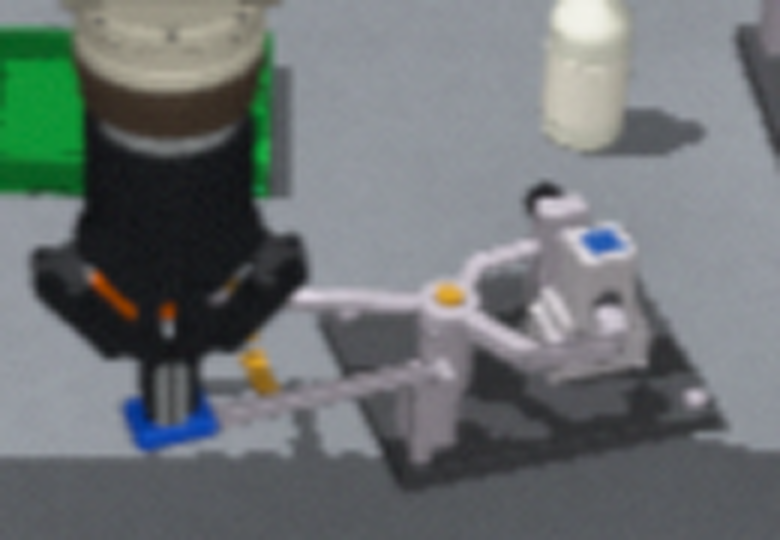

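The jaw tip has moved off the block and the orange pad has gone back, so the ratchet looks released. I'll lift and check.

Emit:
play_rows(
  targets=[
    {"fingers": -1, "x": 0, "y": 0, "z": 0, "wx": 0, "wy": 0, "wz": 0},
    {"fingers": -1, "x": 0, "y": 0, "z": -0.01, "wx": 0, "wy": 0, "wz": 0},
    {"fingers": 0.2, "x": 0, "y": 0, "z": -0.05, "wx": 0, "wy": 0, "wz": 0},
    {"fingers": 0.2, "x": 0, "y": 0, "z": -0.09, "wx": 0, "wy": 0, "wz": 0},
    {"fingers": 0.2, "x": 0, "y": 0, "z": -0.1, "wx": 0, "wy": 0, "wz": 0},
  ],
)

```text
time: 8.07
ee_pos: [0.4633, -0.0258, 0.1786]
tcp_rot: [179.6, 0.0, 90.0]
wrist_force: [0.8, 0.1, 0.5]
opening: 0.0358
```

```bash
python3 - <<'E'
from h import *
s,d=bot.camera("side");t,d=bot.camera("top");cv2.imwrite("pics/side9.png",s);cv2.imwrite("pics/top9.png",t)
o=bot.get_obs();print(o["wrist_force"],o["ee_pos"],o["opening"])
a=cv2.resize(s[200:270,290:405],None,fx=6,fy=6,interpolation=cv2.INTER_CUBIC)
cv2.imwrite("pics/c9.png",a)
cv2.imwrite("pics/c9t.png",cv2.resize(t[140:280,250:360],None,fx=4.2,fy=4.2,interpolation=cv2.INTER_CUBIC))
E
```

```text
[ 0.16570569  0.41682025 -0.79193995] [ 0.46318866 -0.02582103  0.17575383] 0.05019505745942653
```

View pics/c9.png

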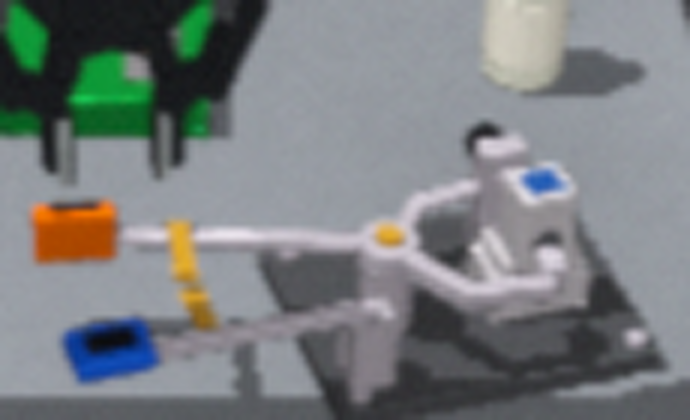

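View pics/c9t.png

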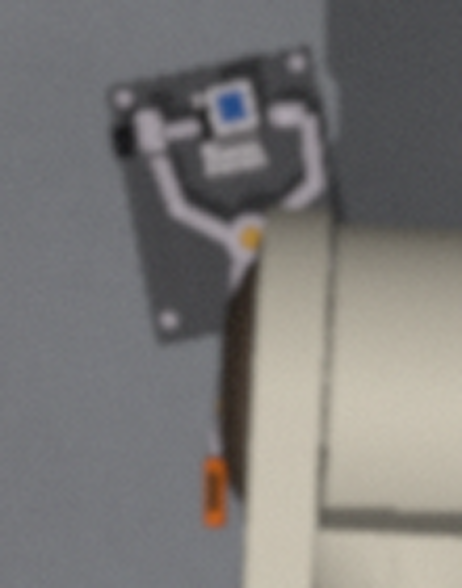

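The orange pad is back at pixel (301,257), exactly its open position. The brass pin no longer shows at the block's -y face, so it's home. I'll move above the block with yaw 101.5.

Emit:
play_rows(
  targets=[
    {"fingers": 0.2, "x": 0.08, "y": 0.2135, "z": 0.035, "wx": 0, "wy": 0, "wz": -11.5},
    {"fingers": 0.2, "x": 0.08, "y": 0.2135, "z": 0.035, "wx": 0, "wy": 0, "wz": -11.5},
    {"fingers": 0.2, "x": 0.08, "y": 0.2135, "z": 0.035, "wx": 0, "wy": 0, "wz": -11.5},
    {"fingers": 0.2, "x": 0.08, "y": 0.2135, "z": 0.035, "wx": 0, "wy": 0, "wz": -11.5},
    {"fingers": 0.2, "x": 0.08, "y": 0.2135, "z": 0.035, "wx": 0, "wy": 0, "wz": -11.5},
    {"fingers": 0.2, "x": 0.08, "y": 0.2135, "z": 0.035, "wx": 0, "wy": 0, "wz": -11.5},
    {"fingers": 0.2, "x": 0.08, "y": 0.2135, "z": 0.035, "wx": 0, "wy": 0, "wz": -11.5},
    {"fingers": 0.2, "x": 0.08, "y": 0.2135, "z": 0.035, "wx": 0, "wy": 0, "wz": -11.5},
  ],
)

```text
time: 8.83
ee_pos: [0.6752, 0.0545, 0.1348]
tcp_rot: [-179.8, -0.0, 101.5]
wrist_force: [-0.0, 0.5, -0.3]
opening: 0.0513
```

```bash
python3 - <<'E'
from h import *
s,d=bot.camera("side");cv2.imwrite("pics/side10.png",s)
o=bot.get_obs();print(o["wrist_force"],o["ee_pos"],o["tcp_rot"],o["opening"])
cv2.imwrite("pics/c10.png",cv2.resize(s[170:270,320:430],None,fx=6,fy=6,interpolation=cv2.INTER_CUBIC))
for f in("side0","side9","side10"):
  p=cv2.imread(f"pics/{f}.png")
  h=cv2.cvtColor(p,cv2.COLOR_BGR2HSV)[222:236,370:392];ys,xs=np.nonzero(cv2.inRange(h,(100,120,60),(130,255,255)))
  if len(xs):print(f,len(xs),np.round(ray("side",xs.mean()+370,ys.mean()+222,.085),4))
p=cv2.imread("pics/top9.png");h=cv2.cvtColor(p,cv2.COLOR_BGR2HSV)[155:175,295:315];ys,xs=np.nonzero(cv2.inRange(h,(100,120,60),(130,255,255)));print(np.round(ray("top",xs.mean()+295,ys.mean()+155,.085),4))
E
```

```text
[ 0.03863011 -0.26769027  0.32824672] [0.67471716 0.05407133 0.13599247] [-1.79856253e+02 -1.25222039e-02  1.01490579e+02] 0.05132820253186562
side0 13 [0.6778 0.0534 0.085 ]
side9 12 [0.6782 0.0537 0.085 ]
side10 12 [0.6782 0.0537 0.085 ]
[0.6758 0.0539 0.085 ]
```

View pics/c10.png

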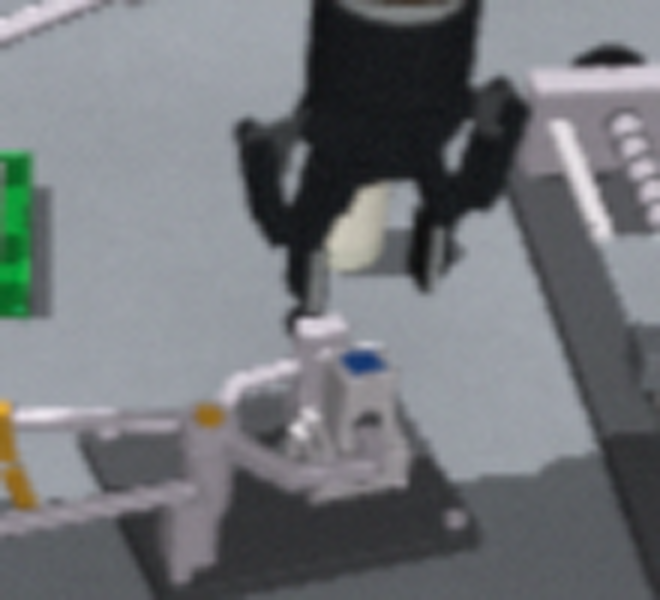

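Emit:
play_rows(
  targets=[
    {"fingers": 0.2, "x": 0, "y": 0.002, "z": 0.02, "wx": 0, "wy": 0, "wz": 0},
    {"fingers": 0.2, "x": 0, "y": 0.002, "z": 0.035, "wx": 0, "wy": 0, "wz": 0},
    {"fingers": 0.2, "x": 0, "y": 0.002, "z": 0.045, "wx": 0, "wy": 0, "wz": 0},
    {"fingers": 0.2, "x": 0, "y": 0.002, "z": 0.055, "wx": 0, "wy": 0, "wz": 0},
    {"fingers": 0.2, "x": 0, "y": 0.002, "z": 0.055, "wx": 0, "wy": 0, "wz": 0},
  ],
)

```text
time: 9.3
ee_pos: [0.676, 0.0541, 0.0807]
tcp_rot: [-179.9, -0.0, 101.5]
wrist_force: [-0.4, -0.3, 0.2]
opening: 0.0512
```

Emit:
play_rows(
  targets=[
    {"fingers": 0.2, "x": 0, "y": 0, "z": 0.007, "wx": 0, "wy": 0, "wz": 0},
    {"fingers": 0.2, "x": 0, "y": 0, "z": 0.014, "wx": 0, "wy": 0, "wz": 0},
    {"fingers": 0.2, "x": 0, "y": 0, "z": 0.014, "wx": 0, "wy": 0, "wz": 0},
  ],
)

```text
time: 9.55
ee_pos: [0.6769, 0.0544, 0.0672]
tcp_rot: [-179.9, -0.0, 101.5]
wrist_force: [1.1, 0.2, -0.2]
opening: 0.0512
```

```bash
python3 - <<'E'
from h import *
s,d=bot.camera("side");t,d=bot.camera("top")
o=bot.get_obs();print(o["wrist_force"],o["ee_pos"],o["tcp_rot"],o["opening"])
a=cv2.resize(s[190:260,335:415],None,fx=6,fy=6,interpolation=cv2.INTER_CUBIC)
cv2.imwrite("pics/c11.png",a)
E
```

```text
[-0.12296176 -0.25229328  0.45596832] [0.67728252 0.05452335 0.06829973] [-1.79991163e+02 -2.36338084e-03  1.01477239e+02] 0.051385755011112186
```

View pics/c11.png

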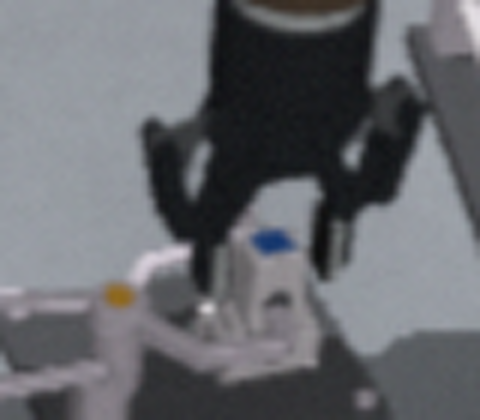

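The fingers straddle the block at about (380,230). Close with 25 N.

Emit:
play_rows(
  targets=[
    {"fingers": -0.2, "x": 0, "y": 0, "z": 0, "wx": 0, "wy": 0, "wz": 0},
    {"fingers": -0.3, "x": 0, "y": 0, "z": 0, "wx": 0, "wy": 0, "wz": 0},
    {"fingers": -0.6, "x": 0, "y": 0, "z": 0, "wx": 0, "wy": 0, "wz": 0},
    {"fingers": -1, "x": 0, "y": 0, "z": 0, "wx": 0, "wy": 0, "wz": 0},
    {"fingers": -1, "x": 0, "y": 0, "z": 0, "wx": 0, "wy": 0, "wz": 0},
    {"fingers": -1, "x": 0, "y": 0, "z": 0, "wx": 0, "wy": 0, "wz": 0},
  ],
  grip_force=25,
)

```text
time: 10.15
ee_pos: [0.6777, 0.0546, 0.0689]
tcp_rot: [179.9, 0.0, 101.5]
wrist_force: [-0.3, 0.2, 3.8]
opening: 0.0273
```

Emit:
play_rows(
  targets=[
    {"fingers": -1, "x": 0, "y": 0, "z": -0.004, "wx": 0, "wy": 0, "wz": 0},
    {"fingers": -1, "x": 0, "y": 0, "z": -0.01, "wx": 0, "wy": 0, "wz": 0},
    {"fingers": -1, "x": 0, "y": 0, "z": -0.02, "wx": 0, "wy": 0, "wz": 0},
    {"fingers": -1, "x": 0, "y": 0, "z": -0.03, "wx": 0, "wy": 0, "wz": 0},
    {"fingers": -1, "x": 0, "y": 0, "z": -0.05, "wx": 0, "wy": 0, "wz": 0},
    {"fingers": -1, "x": 0, "y": 0, "z": -0.075, "wx": 0, "wy": 0, "wz": 0},
    {"fingers": -1, "x": 0, "y": 0, "z": -0.1, "wx": 0, "wy": 0, "wz": 0},
    {"fingers": -1, "x": 0, "y": 0, "z": -0.1, "wx": 0, "wy": 0, "wz": 0},
  ],
)

```text
time: 10.82
ee_pos: [0.679, 0.0546, 0.1754]
tcp_rot: [179.5, 0.1, 101.5]
wrist_force: [0.9, 0.7, 0.5]
opening: 0.0277
```

```bash
python3 - <<'E'
from h import *
s,d=bot.camera("side");cv2.imwrite("pics/side12.png",s)
o=bot.get_obs();print(o["wrist_force"],o["ee_pos"],o["tcp_rot"],o["opening"])
cv2.imwrite("pics/c12.png",cv2.resize(s[130:270,280:430],None,fx=4.2,fy=4.2,interpolation=cv2.INTER_CUBIC))
E
```

```text
[ 0.98687787 -0.43991805 -0.40664746] [0.67871061 0.05460156 0.17270798] [1.79650998e+02 4.37915803e-02 1.01473932e+02] 0.027850514828052453
```

View pics/c12.png

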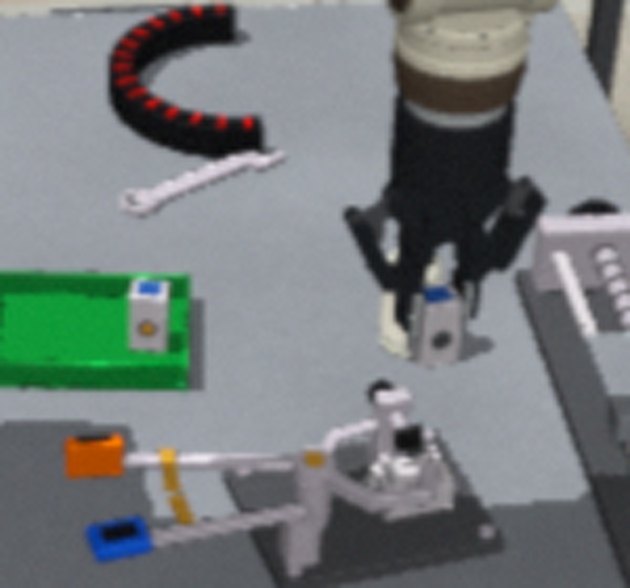

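Block lifted with its pin flush, and no brass stands out. I'll carry it over the free half of the tray, aligning with the tray's yaw.

Emit:
play_rows(
  targets=[
    {"fingers": -1, "x": 0.03, "y": -0.022, "z": 0, "wx": 0, "wy": 0, "wz": 2},
    {"fingers": -1, "x": 0.068, "y": -0.05, "z": 0, "wx": 0, "wy": 0, "wz": 5},
    {"fingers": -1, "x": 0.108, "y": -0.08, "z": 0, "wx": 0, "wy": 0, "wz": 8},
    {"fingers": -1, "x": 0.14, "y": -0.105, "z": 0, "wx": 0, "wy": 0, "wz": 11},
    {"fingers": -1, "x": 0.172, "y": -0.13, "z": 0.01, "wx": 0, "wy": 0, "wz": 14},
    {"fingers": -1, "x": 0.204, "y": -0.155, "z": 0.02, "wx": 0, "wy": 0, "wz": 17},
    {"fingers": -1, "x": 0.236, "y": -0.178, "z": 0.03, "wx": 0, "wy": 0, "wz": 18.5},
    {"fingers": -1, "x": 0.258, "y": -0.192, "z": 0.03, "wx": 0, "wy": 0, "wz": 18.5},
    {"fingers": -1, "x": 0.271, "y": -0.2016, "z": 0.03, "wx": 0, "wy": 0, "wz": 18.5},
    {"fingers": -1, "x": 0.271, "y": -0.2016, "z": 0.03, "wx": 0, "wy": 0, "wz": 18.5},
    {"fingers": -1, "x": 0.271, "y": -0.2016, "z": 0.03, "wx": 0, "wy": 0, "wz": 18.5},
  ],
)

```text
time: 11.78
ee_pos: [0.4251, 0.2805, 0.1381]
tcp_rot: [-180.0, 0.0, 83.1]
wrist_force: [-0.9, -0.7, -0.4]
opening: 0.0278
```

```bash
python3 - <<'E'
from h import *
s,d=bot.camera("side")
o=bot.get_obs();print(o["wrist_force"],o["ee_pos"],o["tcp_rot"],o["opening"])
cv2.imwrite("pics/c13.png",cv2.resize(s[130:270,220:370],None,fx=4.2,fy=4.2,interpolation=cv2.INTER_CUBIC))
E
```

```text
[-0.01198694 -0.73999461 -0.78141869] [0.42579285 0.27996564 0.1381321 ] [1.79995426e+02 1.77004852e-02 8.30262096e+01] 0.027451932024362337
```

View pics/c13.png

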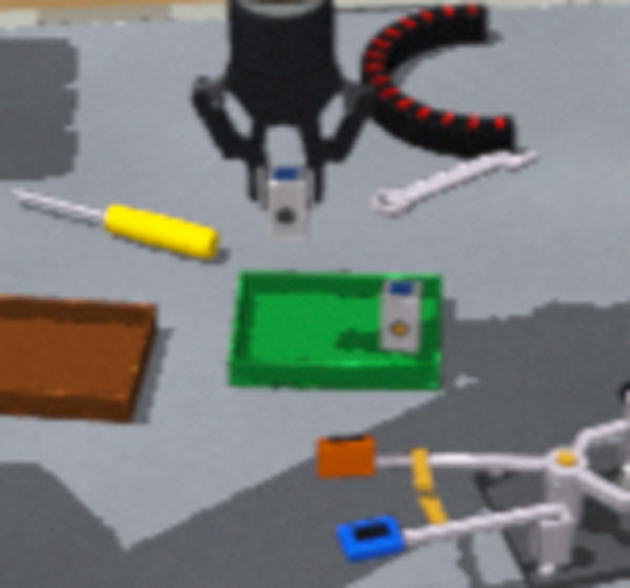

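Held block is upright over the free half. I'll lower it, slowly at the end.

Emit:
play_rows(
  targets=[
    {"fingers": -1, "x": 0, "y": 0, "z": 0.03, "wx": 0, "wy": 0, "wz": 0},
    {"fingers": -1, "x": 0, "y": 0, "z": 0.055, "wx": 0, "wy": 0, "wz": 0},
    {"fingers": -1, "x": 0, "y": 0, "z": 0.075, "wx": 0, "wy": 0, "wz": 0},
    {"fingers": -1, "x": 0, "y": 0, "z": 0.088, "wx": 0, "wy": 0, "wz": 0},
    {"fingers": -1, "x": 0, "y": 0, "z": 0.094, "wx": 0, "wy": 0, "wz": 0},
    {"fingers": -1, "x": 0, "y": 0, "z": 0.096, "wx": 0, "wy": 0, "wz": 0},
    {"fingers": -1, "x": 0, "y": 0, "z": 0.096, "wx": 0, "wy": 0, "wz": 0},
  ],
)

```text
time: 12.42
ee_pos: [0.4264, 0.2795, 0.0423]
tcp_rot: [-180.0, 0.0, 82.9]
wrist_force: [0.5, -0.5, 0.2]
opening: 0.0275
```

Emit:
play_rows(
  targets=[
    {"fingers": -1, "x": 0, "y": 0, "z": 0.001, "wx": 0, "wy": 0, "wz": 0},
    {"fingers": -1, "x": 0, "y": 0, "z": 0.002, "wx": 0, "wy": 0, "wz": 0},
    {"fingers": -1, "x": 0, "y": 0, "z": 0.002, "wx": 0, "wy": 0, "wz": 0},
  ],
)

```text
time: 12.67
ee_pos: [0.4263, 0.2802, 0.0409]
tcp_rot: [180.0, -0.0, 83.0]
wrist_force: [-0.8, 0.1, -1.8]
opening: 0.0277
```

Emit:
play_rows(
  targets=[
    {"fingers": -1, "x": 0, "y": 0, "z": 0.001, "wx": 0, "wy": 0, "wz": 0},
    {"fingers": -1, "x": 0, "y": 0, "z": 0.001, "wx": 0, "wy": 0, "wz": 0},
  ],
)

```text
time: 12.83
ee_pos: [0.4259, 0.2801, 0.0395]
tcp_rot: [180.0, -0.0, 83.0]
wrist_force: [-0.5, -0.5, -1.0]
opening: 0.0276
```

Emit:
play_rows(
  targets=[
    {"fingers": -1, "x": 0, "y": 0, "z": 0.001, "wx": 0, "wy": 0, "wz": 0},
    {"fingers": -1, "x": 0, "y": 0, "z": 0.001, "wx": 0, "wy": 0, "wz": 0},
    {"fingers": -1, "x": 0, "y": 0, "z": 0.001, "wx": 0, "wy": 0, "wz": 0},
  ],
)

```text
time: 13.08
ee_pos: [0.4258, 0.28, 0.0382]
tcp_rot: [-180.0, 0.0, 83.0]
wrist_force: [0.4, 0.4, -1.6]
opening: 0.0281
```

Emit:
play_rows(
  targets=[
    {"fingers": -1, "x": 0, "y": 0, "z": 0.001, "wx": 0, "wy": 0, "wz": 0},
    {"fingers": -1, "x": 0, "y": 0, "z": 0.001, "wx": 0, "wy": 0, "wz": 0},
    {"fingers": -1, "x": 0, "y": 0, "z": 0.001, "wx": 0, "wy": 0, "wz": 0},
  ],
)

```text
time: 13.33
ee_pos: [0.426, 0.2801, 0.0378]
tcp_rot: [180.0, -0.0, 83.0]
wrist_force: [-1.8, -0.5, 4.5]
opening: 0.0279
```

Contact with the tray floor (+4.5 N). Now I release and retreat.

Emit:
play_rows(
  targets=[
    {"fingers": -0.3, "x": 0, "y": 0, "z": 0, "wx": 0, "wy": 0, "wz": 0},
    {"fingers": -0.2, "x": 0, "y": 0, "z": 0, "wx": 0, "wy": 0, "wz": 0},
    {"fingers": 0, "x": 0, "y": 0, "z": 0, "wx": 0, "wy": 0, "wz": 0},
    {"fingers": 0, "x": 0, "y": 0, "z": 0, "wx": 0, "wy": 0, "wz": 0},
    {"fingers": 0, "x": 0, "y": 0, "z": 0, "wx": 0, "wy": 0, "wz": 0},
    {"fingers": 0, "x": 0, "y": 0, "z": -0.01, "wx": 0, "wy": 0, "wz": 0},
    {"fingers": 0, "x": 0, "y": 0, "z": -0.03, "wx": 0, "wy": 0, "wz": 0},
    {"fingers": 0, "x": 0, "y": 0, "z": -0.06, "wx": 0, "wy": 0, "wz": 0},
    {"fingers": 0, "x": 0, "y": 0, "z": -0.1, "wx": 0, "wy": 0, "wz": 0},
    {"fingers": 0, "x": 0, "y": 0, "z": -0.14, "wx": 0, "wy": 0, "wz": 0},
    {"fingers": 0, "x": 0, "y": 0, "z": -0.18, "wx": 0, "wy": 0, "wz": 0},
    {"fingers": 0, "x": 0, "y": 0, "z": -0.18, "wx": 0, "wy": 0, "wz": 0},
  ],
)

```text
time: 14.33
ee_pos: [0.4275, 0.281, 0.2263]
tcp_rot: [179.5, -0.4, 83.0]
wrist_force: [1.4, 0.9, 0.7]
opening: 0.0426
```

```bash
python3 - <<'E'
from h import *
s,d=bot.camera("side");t,d=bot.camera("top")
o=bot.get_obs();print(o["time"],o["wrist_force"],o["ee_pos"],o["opening"])
cv2.imwrite("pics/c14.png",cv2.resize(s[180:270,260:410],None,fx=5,fy=5,interpolation=cv2.INTER_CUBIC))
h=cv2.cvtColor(s,cv2.COLOR_BGR2HSV);m=cv2.inRange(h,(100,120,60),(130,255,255));m[:185]=0;m[206:]=0;m[:,:275]=0;m[:,330:]=0
n,l,st,c=cv2.connectedComponentsWithStats(m)
for i in range(1,n):print(st[i,4],c[i],np.round(ray("side",*c[i],.054),4))
E
```

```text
14.4333 [ 0.53218578  0.10304483 -0.7316928 ] [0.42655746 0.28043005 0.21981199] 0.04258860853336565
8 [288.5 197.5] [0.4269 0.2803 0.054 ]
14 [315.14285714 198.07142857] [0.5115 0.2701 0.054 ]
```

View pics/c14.png

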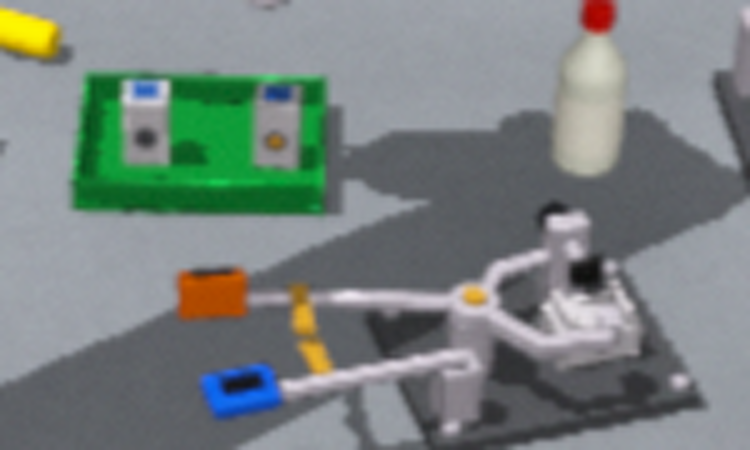

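```bash
python3 -c "
from workcell import bot
print(bot.job_done())"
```

```text
the job is handed in; nothing more can be done
None
```

The pressed block now stands upright in the free half of the green tray, and I handed the job in at about 14.4 s. No verdict came back.

- **Press:** I pushed the orange handle shut until the resistance rose clearly, then stopped at about 17 N (highest reading 18.2 N). After I backed off, the ratchet held the handle with the fingers clear.
- **Release:** Pressing the blue handle about 3 to 5 mm (about 3 N) released the ratchet. In the top view the orange pad was back at its starting open position.
- **Block:** I gripped it from above, lifted it out and set it down until I felt the tray floor (about 4.5 N), then let go.

**Last checks:**
- The last picture shows the block upright at about (0.427, 0.280), roughly 33 mm from the tray's centre on the free side.
- The finished block is within 1 mm of where it started, measured from the side view.
- The orange handle is open and the arm is well clear.

**Doubts:**
- **Pin depth:** I couldn't measure it directly. No brass stands out of the face, but the pin's spot looks dark where the finished block's looks brass. I judge it home from the force rise and from nothing protruding.
- **Sideways force:** partway through the push, friction added about 7 N sideways, about 13 N in all. Following the handle's arc relieved it.

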